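# Open the spring-return purge valve with its bayonet plug and hold it open

## Robot

A 6-joint arm with a two-finger parallel gripper is mounted at the origin on the work surface; the furniture and walls round the work are solid. World frame = base frame: x ahead of the robot, y to its left, z up, the work surface at z = 0. Lengths are in mm, angles in degrees, forces in N, time in s.
With the tool pointing down it reaches from about 350 to 850 mm from the base axis. Payload 8.1 kg.
Tool frame: the origin (TCP) lies between the finger pads; the fingertips stand 22 mm ahead of it and the grasp point (between the pads) lies 3 mm ahead of it; z points along the fingers, y is the line along which they close (so a half turn about z gives the same grasp; the last joint's range is limited). The gripper opens to 85 mm and grips with 20 to 120 N. Pads are 22 mm wide; open, the fingers measure 114 mm over their backs; the gripper's body (76 mm by 85 mm) begins 54 mm behind the grasp point. The pads swing forward as they close: fully open they stand 13 mm farther back than shut.
Start: joints at [63.289, 7.471, 85.268, -0, 87.261, -4.893], TCP at [222.977, 557.034, 253.292] pointing down, gripper open.
Joint ranges: [-169.43, 169.43], [-51.17, 129.36], [1.28, 143.12], [-76.62, 256.62], [0, 156.53], [-152.29, 152.29]. Speed limits (degrees/s): [136.94, 136.94, 159.86, 180, 180, 180].

## Interface

Orientations are given as [roll, pitch, yaw] about the fixed x, y, z axes, in that order (R = Rz(yaw) Ry(pitch) Rx(roll)).
In Python, from bench import r, vision gives the robot as it stands.
- The arm moves only by the tool step_arm, never from a script. Its argument "targets" is a list that holds one entry, the list of rows, each a list of 6 numbers: the shift along the world's x, y, z in mm, then the turn, a rotation vector about the world's x, y, z in rad. In form: [[[x, y, z, rx, ry, rz], ...]]. A call has 1 to 12 rows; each row is the pose to reach, as a shift and turn from the pose commanded when the call began; what a row does not reach only later rows make up. A row lasts 1/12 s, in which the tool goes at most 41.7 mm and 7.16 degrees, less where a joint would pass 70% of its speed; a pose out of reach is approached as far as the arm can. A call with a gripper value outside its range is refused whole. "fingers" is the gripper's target within -1 to 1 (shut at 1, half-way at 0, fully open at -1), set as the call begins (left out, the last holds). The fingers move at their own pace and stop on an object; "newtons" is the grip in N (left out, the last holds). Time passes only in rows, so rows that repeat a pose let the fingers close. It gives the time, the measured TCP pose, the force, the opening and the grip force at its end, in the units of the state.
- r.sense(): the state, without advancing time (a new reading comes with each control period).
- vision.snapshot(name): name is "scene" or "top" or "wrist"; returns a dict with "img" (480x640x3 uint8, blue, green, red), "mtx" (3x3 intrinsics, pixels), "eye" and "attitude" of the camera in the world. Camera axes: x right, y up, looking along -z (the intrinsics and any distortion apply to the point x, -y, -z); pixel columns grow to the right and rows downward; lengths in mm; the calibration is good to about 2 mm. A picture is of the moment at which its call begins. There is no depth.
- r.hand_in(): hands the job in; it is judged then, once.
The state is a dict: "time": time; "joint_pos": joint angles; "qd": joint speeds; "joint_efforts": joint torques, N m; "tool_pos": TCP position; "tcp_rot": TCP orientation; "ft_force": force on the tool from outside, world axes, zero at the start; "wrist_torque": the same for the moment, N m; "finger_gap": finger opening in mm; "grip_force": force on a finger pad.
Only numpy, scipy, OpenCV 4.12 (cv2) and the standard library are available. Lean on these libraries where they do the work, as an engineer would, in place of code of your own. Each camera call takes 0.05 s, during which the arm holds its last target. There are 200 camera calls.

## Task

Put the bayonet plug (the one with the flat bar grip and two side lugs, not the round-knobbed stopper) into the socket of the purge valve, push it right down against the spring until its rim sits on the collar, then turn it a quarter turn clockwise, seen from above, as far as it goes. The valve springs back if let go, so finish while still gripping the plug, holding it fully down and fully turned; leave the stopper, the filter jar and the timer where they are.

Things in the scene. Friction and masses are not known exactly. Their poses are not given: they have to be found in the camera images.
- plug: Loose bayonet plug standing on its foot, ~150 g. Origin: centre of foot's underside, z up. Steel foot 30 mm dia, z 0-30 mm; two lugs along its +x and -x, each 8 mm wide (y), z 0-8, reaching 24 mm from the axis. Rim: disc 44 mm dia, z 30-38. Grip: grey flat bar 40 mm long (x), 14 mm thick (y), z 38-69; pinch across y from above. A half turn about z gives the same plug.
- valve: Purge valve, fixed; place and yaw vary. Origin: centre of underside, z up. Dark base plate 92 mm square, 10 mm thick; round aluminium collar 84 mm dia, top 60 mm above the bench, bore 34 mm dia, two lug slots 13 mm wide reaching 26.5 mm from the axis along the valve's +x and -x (double marks on the collar). Brass hose barbs low at +y and -y. A sprung rotor lies inside.
- valve_mouth (a point): Centre of the bore at the collar's top, axes as the valve's. The flange round the bore is 16 mm thick: lugs go down through the slots and turn below it. Lugs have 2.5 mm play either way in slots and rotor (about 7 degrees); the foot has 2 mm all round. No catch: let go, the plug rises 6 mm and is turned back.
- seat_depth (a joint): How far the rotor is pressed down, m: 0 at rest, 0.012 when the plug's rim sits on the collar. With lugs in the slots the foot meets the rotor when the rim is 12 mm above the collar; the spring pushes back with 3 N there, 9 N at the end. From 0.006 on the lugs are clear of the flange and the plug can turn.
- seat_turn (a joint): How far the rotor is turned, rad: 0 at rest (in line with the slots), growing clockwise seen from above (plug's yaw falls), 1.5 at the stop (single marks on the collar). The lugs take the rotor along against a return spring of 0.04 N m at first, 0.16 at the stop; turn the plug 90 degrees or a little more, for the play.
- stopper: plain round grey stopper, 44 mm diameter, 69 mm high, with a round knob 26 mm diameter and no lugs, standing on the bench; it does not work the valve; leave it. It and the plug may have changed places. Origin: centre of its underside
- filter_jar: jar of syringe filters, 63 mm diameter, 70 mm high; bystander. Origin: centre of its underside
- timer: small lab timer, 66 x 66 x 19 mm, lying on the bench; bystander. Origin: centre of its underside
Not all that is in view belongs to the job. Leave any brown look-alike of the plug alone.

How it is judged:
By the outcome, as a careful person would: the job done as asked, in the order asked, and still so for the second after the job is handed in, while the arm keeps its last pose, push and grip.
It also fails if it takes over 42 s, if anything falls off the work surface, if the arm or the gripper's body presses on something with over 40 N, if the wrist force passes 120 N, or if a joint passes its speed limit or range.

## Working session

There is one attempt and no reset: what is moved stays moved. The work goes in short steps, Python scripts to look and compute and a tool call to move; the robot and the scene stay as the last step left them, time stands still between calls to the robot, and variables do not carry over. Pictures are saved under pics/ and viewed, at most 10 in all, crops included, and the job is handed in when it is done.

Besides the shell and the picture viewer there is one more tool, called after "Call:" by a JSON object that holds its "name" and its "arguments". step_arm: Moves the arm, as the interface text tells. Its arguments: {"type":"object","properties":{"targets":{"type":"array"},"fingers":{"type":"number"},"newtons":{"type":"number"}},"required":["targets"]}

```bash
mkdir -p pics; cat > h.py <<'E'
import numpy as np,cv2
from bench import r,vision
from scipy.spatial.transform import Rotation as R
def rot(a):
    a=np.array(a,float)
    return a if a.shape==(3,3) else R.from_euler('xyz',a,degrees=True).as_matrix()
def snap(n,f):
    s=vision.snapshot(n); cv2.imwrite('pics/'+f,s['img']); np.savez('pics/'+f+'.npz',**{k:np.array(v) for k,v in s.items()}); return s
def ray(s,u,v,z):
    p=np.linalg.inv(s['mtx'])@[u,v,1]; d=rot(s['attitude'])@[p[0],-p[1],-p[2]]
    e=np.array(s['eye']); return e+d*(z-e[2])/d[2]
def proj(s,P):
    c=rot(s['attitude']).T@(np.array(P)-s['eye']); q=np.array(s['mtx'])@[c[0],-c[1],-c[2]]; return q[:2]/q[2]
E
python3 - <<'E'
from h import *
for n in('top','scene'):
    s=snap(n,n+'0.png'); print({k:v for k,v in s.items() if k!='img'})
print(r.sense())
E
```

```text
{'mtx': array([[460.87668984,   0.        , 322.62705917],
       [  0.        , 460.87668984, 238.65821364],
       [  0.        ,   0.        ,   1.        ]]), 'eye': array([ 442.03864202,  -18.65222908, 1161.79800352]), 'attitude': array([  2.89404382,   0.6899974 , -90.59130481])}
{'mtx': array([[541.43019054,   0.        , 315.21663603],
       [  0.        , 541.43019054, 243.6606472 ],
       [  0.        ,   0.        ,   1.        ]]), 'eye': array([-204.48021603, -712.78987216,  723.53976364]), 'attitude': array([ 55.81589734,  -0.62057537, -45.34482452])}
{'time': 0.1, 'joint_pos': array([ 6.32882354e+01,  7.51148254e+00,  8.53241479e+01,  2.54838246e-03,
        8.72615270e+01, -4.89316171e+00]), 'qd': array([-0.08205597, -0.05379026, -0.17326913, -0.0006193 ,  0.00821105,
        0.00718467]), 'joint_efforts': array([ 1.59340590e-03, -5.70961726e+01, -5.01933968e+01, -1.05837496e-04,
        8.45343660e-03,  7.20612161e-05]), 'tool_pos': array([222.75819699, 556.61651398, 252.3313657 ]), 'tcp_rot': array([-1.79903414e+02, -1.08233201e-02,  1.58181264e+02]), 'ft_force': array([ 0.68302553,  0.20772992, -0.53772788]), 'wrist_torque': array([-0.00658091,  0.00633976,  0.01590246]), 'grip_force': 0.0, 'finger_gap': 85.16712039546194}
```

View pics/top0.png

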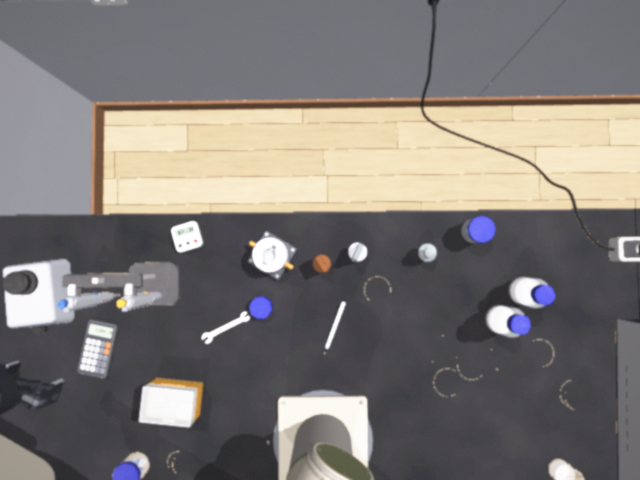

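View pics/scene0.png

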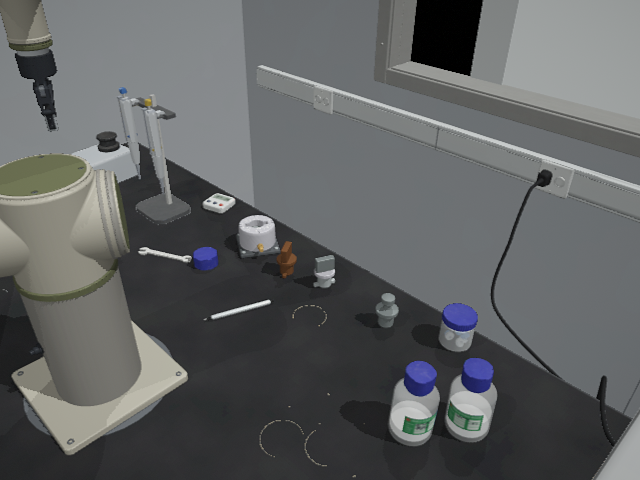

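The top view shows the valve at (271,255), a brown look-alike at (321,263), the plug with its bar grip at (358,252), the stopper at (428,253) and the jar at (480,230). Next I'll get coordinates and a zoomed crop.

```bash
python3 - <<'E'
from h import *
s=dict(np.load('pics/top0.png.npz'))
for n,u,v,z in(('plug',358,252,60),('brown',321,263,60),('valve',271,255,60)): print(n,ray(s,u,v,z).round(1))
c=s['img'][220:290,235:385]; cv2.imwrite('pics/c0.png',cv2.resize(c,None,fx=5,fy=5,interpolation=cv2.INTER_CUBIC))
E
```

```text
plug [465.1 -90.1  60. ]
brown [439.7  -1.5  60. ]
valve [460.1 118.   60. ]
```

View pics/c0.png

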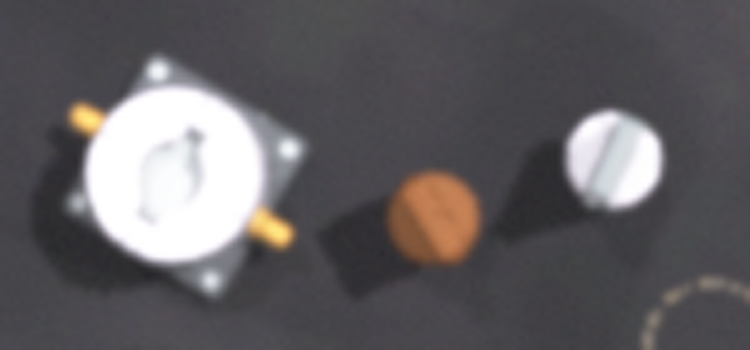

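The plug bar's yaw is about -21° and the valve's about -30°, so the tool yaw is already nearly right for the bar. I'll move over to the plug, keeping inside of the stand.

Call:
{"name": "step_arm", "arguments": {"targets": [[[3,-40,10,0,0,0],[6,-80,20,0,0,0],[9,-120,30,0,0,0],[12,-160,30,0,0,0],[15,-200,30,0,0,0],[35,-235,30,0,0,0],[55,-270,30,0,0,0],[75,-305,30,0,0,0],[95,-340,20,0,0,0],[115,-375,10,0,0,0],[135,-410,0,0,0,0],[150,-447,-10,0,0,0]]], "fingers": -1}}

```text
time: 1.1
tool_pos: [373.6, 108.2, 242.8]
tcp_rot: [180.0, 0.0, 158.2]
ft_force: [0.3, 1.4, 1.0]
finger_gap: 85.5
grip_force: 0.0
```

Call:
{"name": "step_arm", "arguments": {"targets": [[[15,-35,-7,0,0,0],[30,-70,-14,0,0,0],[45,-105,-21,0,0,0],[60,-140,-28,0,0,0],[75,-170,-35,0,0,0],[92,-200,-42,0,0,0],[92,-200,-42,0,0,0],[92,-200,-42,0,0,0]]]}}

```text
time: 1.77
tool_pos: [464.5, -91.2, 199.8]
tcp_rot: [-180.0, -0.2, 158.0]
ft_force: [0.2, 0.5, -0.8]
finger_gap: 85.5
grip_force: 0.0
```

```bash
python3 - <<'E'
from h import *
q=r.sense(); print(q['time'],q['tool_pos'],q['tcp_rot'],q['joint_pos'],q['ft_force'])
s=snap('wrist','w1.png'); print(s['eye'],s['attitude'],s['mtx']); print(proj(s,[465,-90,69]))
E
```

```text
1.7667 [464.46188469 -91.21081319 199.84435962] [-179.98618988   -0.18204318  158.00676058] [-1.73208920e+01 -1.05727926e+01  1.08601696e+02  1.07458779e-03
  8.21536595e+01 -8.53278229e+01] [ 0.20007981  0.48700659 -0.8294296 ]
[395.20001053 -65.70797951 319.77060015] [-1.68597651e+01  2.89875646e-02  6.79358622e+01] [[359.28950876   0.         319.50239045]
 [  0.         359.28950876 241.44305354]
 [  0.           0.           1.        ]]
[324.77201092 238.57049338]
```

View pics/w1.png

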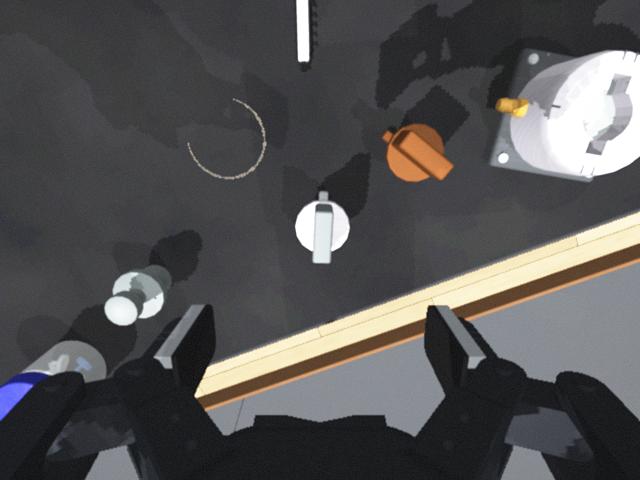

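The wrist view shows the plug at (322,228). Its bar top runs from (324,210) to (322,260). The stopper is at (130,300), and part of the valve shows at top right. I'll measure the bar's top face.

```bash
python3 - <<'E'
from h import *
s=dict(np.load('pics/w1.png.npz')); im=s['img']
c=im[180:280,280:365].astype(int); print(c[35,25:60].tolist()); print(im[195:270:3,322].tolist())
a=ray(s,324,208,69);b=ray(s,322,263,69)
print(a,b,np.linalg.norm(a-b),(a+b)/2,np.degrees(np.arctan2(*(b-a)[1::-1])))
a=ray(s,332,232,69);b=ray(s,315,232,69);print((a+b)/2,np.linalg.norm(a-b))
E
```

```text
[[255, 255, 255], [255, 255, 255], [255, 255, 255], [255, 255, 255], [255, 255, 255], [255, 255, 255], [255, 255, 255], [255, 255, 255], [255, 255, 255], [244, 239, 239], [215, 213, 204], [229, 228, 218], [238, 238, 232], [239, 238, 231], [237, 237, 230], [237, 236, 230], [238, 238, 229], [238, 238, 230], [237, 237, 231], [236, 236, 229], [235, 235, 227], [236, 236, 229], [235, 235, 229], [236, 235, 228], [236, 236, 229], [234, 233, 228], [220, 218, 208], [191, 189, 177], [197, 191, 187], [239, 234, 235], [246, 242, 242], [247, 242, 243], [245, 242, 242], [246, 242, 243], [246, 241, 242]]
[[182, 181, 174], [179, 178, 172], [193, 185, 188], [109, 106, 103], [80, 80, 74], [93, 92, 87], [217, 217, 203], [237, 237, 230], [235, 234, 228], [236, 235, 228], [236, 234, 229], [237, 235, 229], [237, 237, 230], [235, 236, 229], [236, 236, 228], [235, 236, 230], [236, 234, 229], [236, 235, 230], [237, 236, 230], [237, 236, 229], [237, 237, 230], [235, 235, 228], [235, 234, 228], [69, 62, 67], [71, 64, 62]]
[443.81093841 -82.10605683  69.        ] [481.7874687  -98.93941329  69.        ] 41.54008597466663 [462.79920355 -90.52273506  69.        ] -23.905642646755986
[460.05384016 -89.01108245  69.        ] 12.300157760687682
```

```bash
python3 - <<'E'
from h import *
s=dict(np.load('pics/w1.png.npz')); im=s['img'].astype(int)
m=((im.max(2)>=228)&(im.max(2)<=241)&(im[:,:,0]-im[:,:,2]>=5)&(im[:,:,0]-im[:,:,2]<=13)).astype(np.uint8); k=np.zeros_like(m);k[195:270,300:345]=m[195:270,300:345]
k=cv2.morphologyEx(k,cv2.MORPH_OPEN,np.ones((5,5),np.uint8))
c=max(cv2.findContours(k,0,2)[0],key=cv2.contourArea)
w=np.array([ray(s,*p[0],69)[:2] for p in c],np.float32)
print(cv2.boundingRect(c),cv2.minAreaRect(w))
E
```

```text
(314, 214, 17, 48) ((463.8606262207031, -91.61856842041016), (10.648726463317871, 36.1702995300293), 64.82659149169922)
```

Call:
{"name": "step_arm", "arguments": {"targets": [[[-0.5,0,-30,0,0,-0.05],[-0.5,0,-60,0,0,-0.05],[-0.5,0,-90,0,0,-0.05],[-0.5,0,-115,0,0,-0.05],[-0.5,0,-130,0,0,-0.05],[-0.5,0,-135,0,0,-0.05],[-0.5,0,-135,0,0,-0.05],[-0.5,0,-135,0,0,-0.05]]]}}

```text
time: 2.48
tool_pos: [465.0, -89.4, 67.4]
tcp_rot: [180.0, 0.1, 155.4]
ft_force: [0.3, 0.2, 0.9]
finger_gap: 85.5
grip_force: 0.0
```

Call:
{"name": "step_arm", "arguments": {"targets": [[[0,0,0,0,0,0],[0,0,0,0,0,0],[0,0,0,0,0,0],[0,0,0,0,0,0],[0,0,0,0,0,0],[0,0,0,0,0,0],[0,0,0,0,0,0],[0,0,0,0,0,0],[0,0,0,0,0,0],[0,0,0,0,0,0]]], "fingers": 1, "newtons": 70}}

```text
time: 3.32
tool_pos: [464.8, -90.1, 66.7]
tcp_rot: [180.0, 0.0, 155.3]
ft_force: [0.2, -0.4, 5.0]
finger_gap: 12.4
grip_force: 69.1
```

Call:
{"name": "step_arm", "arguments": {"targets": [[[0,0,20,0,0,0],[0,0,55,0,0,0],[0,0,90,0,0,0],[0,10,115,0,0,0],[-5,40,120,0,0,0],[-10,70,120,0,0,0],[-20,100,120,0,0,0],[-25,125,120,0,0,0],[-25,140,120,0,0,0],[-25,140,120,0,0,0],[-25,140,120,0,0,0]]]}}

```text
time: 4.23
tool_pos: [438.9, 50.6, 185.6]
tcp_rot: [-180.0, -0.1, 155.4]
ft_force: [0.2, -0.6, -1.8]
finger_gap: 12.9
grip_force: 68.6
```

```bash
python3 - <<'E'
from h import *
q=r.sense(); print(q['time'],q['tool_pos'],q['tcp_rot'],q['finger_gap'])
s=snap('wrist','w2.png'); print(s['eye'],s['attitude']); print(proj(s,[460,118,60]))
E
```

```text
4.2333 [438.90993979  50.55259609 185.61225796] [-1.79958642e+02 -5.79727719e-02  1.55438658e+02] 12.889402123201169
[370.75301115  79.29164923 305.37895766] [-1.69815358e+01  5.91452957e-02  6.53661243e+01]
[422.41763912 228.00065864]
```

View pics/w2.png

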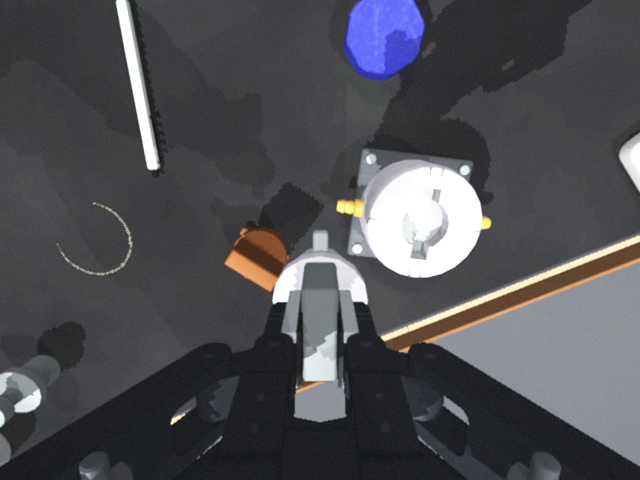

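The valve is clearly visible, with its collar at about (424,222) and its slots near (436,190) and (418,250). The plug is held squarely. A zoomed crop comes next.

```bash
python3 - <<'E'
from h import *
s=dict(np.load('pics/w2.png.npz')); c=s['img'][145:285,340:500]
cv2.imwrite('pics/c2.png',cv2.resize(c,None,fx=4,fy=4,interpolation=cv2.INTER_CUBIC))
E
```

```text
(no output)
```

View pics/c2.png

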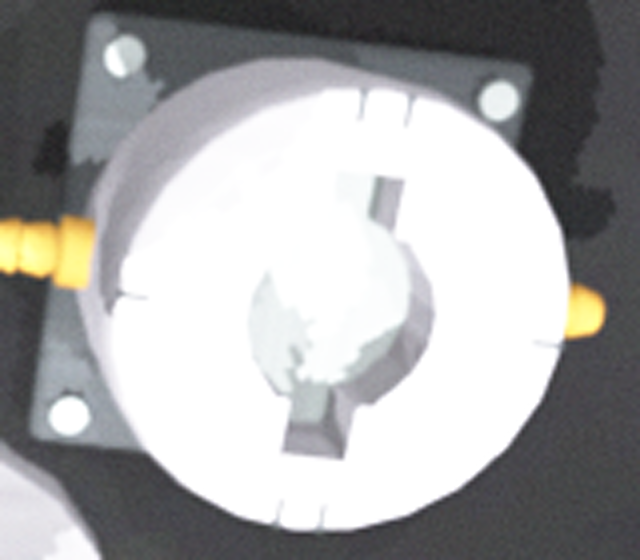

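```bash
python3 - <<'E'
from h import *
s=dict(np.load('pics/w2.png.npz'))
P=lambda x,y: ray(s,340+(x+.5)/4-.5,145+(y+.5)/4-.5,60)[:2]
for a,b in(((389,94),(300,530)),((372,177),(314,456)),((108,297),(567,347))):
    a,b=P(*a),P(*b);d=b-a; print((a+b)/2,np.linalg.norm(d),np.degrees(np.arctan2(d[1],d[0])))
w=np.array([P(*p) for p in((120,300),(110,330),(570,310),(535,440),(560,230),(310,532),(220,507),(400,512),(450,110),(510,155),(330,92))],np.float32)
print(cv2.fitEllipse(w),cv2.minEnclosingCircle(w))
# plug in hand: bar axis check
for p in((303,263),(337,263),(301,380),(341,380)): print(ray(s,*p,185.6+4)[:2])
print(ray(s,321,232,122),ray(s,321,240,122))
E
```

```text
[458.84302829 120.52449468] 79.47738018282898 -31.021238174321844
[458.5852377  120.55778899] 50.91316797612338 -31.234135124575538
[458.59538141 119.90414829] 82.0452028924582 59.029489938073304
((458.8904724121094, 120.6061019897461), (78.71343231201172, 81.93721008300781), 122.91625213623047) ((460.2344665527344, 120.60672760009766), 41.51333236694336)
[407.5148916   56.07154083]
[412.37490991  66.68093782]
[450.19485817  34.95775763]
[456.55107723  48.84891857]
[417.15634211  58.67733097 122.        ] [421.17899147  56.83866417 122.        ]
```

Call:
{"name": "step_arm", "arguments": {"targets": [[[5,20,0,0,0,-0.03],[10,40,0,0,0,-0.07],[15,58,0,0,0,-0.113],[20.5,71,-5,0,0,-0.113],[20.5,71,-25,0,0,-0.113],[20.5,71,-40,0,0,-0.113],[20.5,71,-49,0,0,-0.113],[20.5,71,-49,0,0,-0.113],[20.5,71,-49,0,0,-0.113]]]}}

```text
time: 5.03
tool_pos: [459.7, 120.2, 136.9]
tcp_rot: [-179.9, -0.1, 148.8]
ft_force: [0.3, 0.7, -1.3]
finger_gap: 12.6
grip_force: 68.9
```

```bash
python3 - <<'E'
from h import *
q=r.sense(); print(q['time'],q['tool_pos'],q['tcp_rot'],q['ft_force'],q['joint_pos'])
s=snap('wrist','w3.png'); t=q['tool_pos']
c=s['img'][160:310,240:400]
cv2.imwrite('pics/c3.png',cv2.resize(c,None,fx=4,fy=4,interpolation=cv2.INTER_CUBIC))
E
```

```text
5.0333 [459.70082937 120.18891121 136.87142156] [-1.79936487e+02 -6.64415623e-02  1.48772555e+02] [ 0.34578716  0.66478876 -1.25978719] [ 8.47078149e+00 -6.97937288e+00  1.12207417e+02 -6.65971076e-03
  7.48636452e+01 -5.03000663e+01]
```

View pics/c3.png

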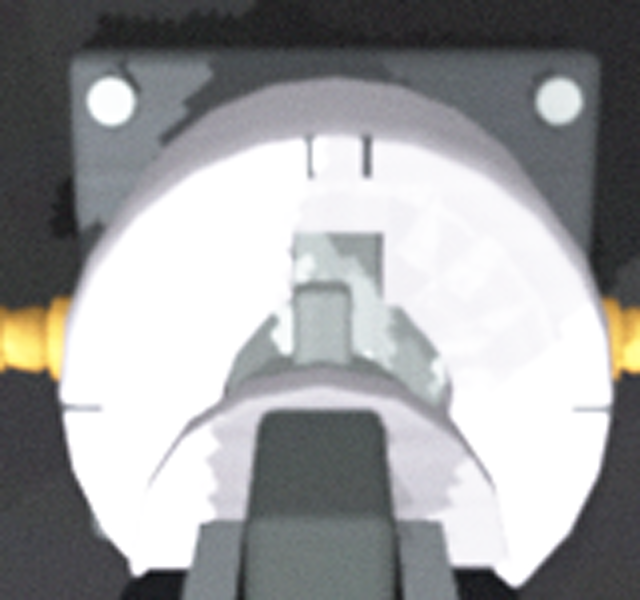

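The view shows the lug about 2.3 mm left of the slot centre and about 2 mm too far forward, with yaw well aligned. I'll correct that and go down partway.

Call:
{"name": "step_arm", "arguments": {"targets": [[[-0.5,2.9,0,0,0,0],[-0.5,2.9,0,0,0,0],[-0.5,2.9,0,0,0,0]]]}}

```text
time: 5.33
tool_pos: [460.1, 124.1, 138.3]
tcp_rot: [179.9, 0.1, 148.8]
ft_force: [-0.8, -0.2, -2.1]
finger_gap: 12.6
grip_force: 68.9
```

Call:
{"name": "step_arm", "arguments": {"targets": [[[0,0,-5,0,0,0],[0,0,-10,0,0,0],[0,0,-13,0,0,0],[0,0,-16,0,0,0],[0,0,-18,0,0,0],[0,0,-18,0,0,0]]]}}

```text
time: 5.83
tool_pos: [459.0, 123.9, 118.5]
tcp_rot: [-180.0, -0.1, 148.8]
ft_force: [0.8, 0.9, -1.4]
finger_gap: 12.7
grip_force: 68.9
```

```bash
python3 - <<'E'
from h import *
q=r.sense(); print(q['time'],q['tool_pos'],q['tcp_rot'],q['ft_force'],q['wrist_torque'])
E
```

```text
5.8333 [458.97294966 123.86066509 118.48152214] [-1.79951738e+02 -5.84476973e-02  1.48842729e+02] [ 0.7756057   0.89431437 -1.43600578] [-0.02118664 -0.01600164  0.04309537]
```

It went in cleanly with no contact force. I'll continue down.

Call:
{"name": "step_arm", "arguments": {"targets": [[[0,0,-3,0,0,0],[0,0,-6,0,0,0],[0,0,-9,0,0,0],[0,0,-12,0,0,0],[0,0,-14,0,0,0],[0,0,-14,0,0,0],[0,0,-14,0,0,0]]]}}

```text
time: 6.42
tool_pos: [459.6, 124.0, 105.5]
tcp_rot: [180.0, 0.0, 148.8]
ft_force: [-1.4, -0.1, 1.5]
finger_gap: 12.8
grip_force: 69.5
```

Call:
{"name": "step_arm", "arguments": {"targets": [[[0,0,-2,0,0,0],[0,0,-4,0,0,0],[0,0,-6,0,0,0],[0,0,-8,0,0,0],[0,0,-8,0,0,0],[0,0,-8,0,0,0]]]}}

```text
time: 6.92
tool_pos: [459.8, 124.0, 97.5]
tcp_rot: [180.0, 0.0, 148.8]
ft_force: [-1.5, -0.0, 5.5]
finger_gap: 12.5
grip_force: 70.0
```

```bash
python3 - <<'E'
from h import *
q=r.sense(); print(q['time'],q['tool_pos'],q['tcp_rot'],q['ft_force'],q['wrist_torque'])
E
```

```text
6.9167 [459.7579175  123.97949929  97.53577893] [1.79978576e+02 2.38961277e-02 1.48839464e+02] [-1.51378203 -0.02722422  5.54230869] [-0.09433773  0.3850194  -0.01229275]
```

Call:
{"name": "step_arm", "arguments": {"targets": [[[0,0,-1,0,0,0],[0,0,-2,0,0,0],[0,0,-3,0,0,0],[0,0,-3,0,0,0],[0,0,-3,0,0,0]]]}}

```text
time: 7.33
tool_pos: [460.0, 124.1, 96.6]
tcp_rot: [180.0, 0.0, 148.9]
ft_force: [-12.5, -1.4, 25.6]
finger_gap: 13.0
grip_force: 72.8
```

Call:
{"name": "step_arm", "arguments": {"targets": [[[0,0,-0.5,0,0,0],[0,0,-1,0,0,0],[0,0,-1.5,0,0,0],[0,0,-1.5,0,0,0],[0,0,-1.5,0,0,0]]]}}

```text
time: 7.75
tool_pos: [460.0, 124.1, 96.5]
tcp_rot: [180.0, 0.0, 148.9]
ft_force: [-21.1, -4.0, 41.2]
finger_gap: 12.6
grip_force: 75.2
```

The rim is seated: there's a hard stop at TCP z = 96.5, matching the expected 96.7. I'll ease the push, grip harder and start turning clockwise.

Call:
{"name": "step_arm", "arguments": {"targets": [[[0,0,1,0,0,0],[0,0,2,0,0,0],[0,0,2,0,0,0],[0,0,2,0,0,-0.08],[0,0,2,0,0,-0.16],[0,0,2,0,0,-0.24],[0,0,2,0,0,-0.32],[0,0,2,0,0,-0.4],[0,0,2,0,0,-0.4]]], "newtons": 110}}

```text
time: 8.5
tool_pos: [460.8, 123.6, 96.7]
tcp_rot: [179.9, 0.1, 125.6]
ft_force: [-3.9, -3.6, 16.9]
finger_gap: 12.3
grip_force: 108.1
```

```bash
python3 - <<'E'
from h import *
q=r.sense(); print(q['time'],q['tool_pos'],q['tcp_rot'],q['ft_force'],q['wrist_torque'],q['joint_pos'])
E
```

```text
8.5 [460.77501944 123.61031716  96.73166562] [1.79900828e+02 1.19335506e-01 1.25636547e+02] [-3.93117039 -3.55123276 16.87647674] [-0.74294258  0.99076019  0.027558  ] [ 8.90073297e+00 -3.98421351e+00  1.13940419e+02 -6.59798203e-02
  6.99015502e+01 -2.67133216e+01]
```

Call:
{"name": "step_arm", "arguments": {"targets": [[[0,0,0,0,0,-0.1],[0,0,0,0,0,-0.2],[0,0,0,0,0,-0.3],[0,0,0,0,0,-0.4],[0,0,0,0,0,-0.5],[0,0,0,0,0,-0.6],[0,0,0,0,0,-0.7],[0,0,0,0,0,-0.8],[0,0,0,0,0,-0.9],[0,0,0,0,0,-1.0],[0,0,0,0,0,-1.05],[0,0,0,0,0,-1.05]]]}}

```text
time: 9.5
tool_pos: [460.0, 123.7, 96.7]
tcp_rot: [179.9, 0.0, 65.6]
ft_force: [-8.7, -4.3, 21.2]
finger_gap: 11.8
grip_force: 108.8
```

```bash
python3 - <<'E'
from h import *
q=r.sense(); print(q['time'],q['tool_pos'],q['tcp_rot'],q['ft_force'],q['wrist_torque'])
E
```

```text
9.5 [460.014048   123.65409882  96.72130731] [1.79942978e+02 1.48270216e-02 6.55735897e+01] [-8.67035241 -4.30242763 21.20308955] [-0.58595681  1.83375896  0.02389603]
```

Call:
{"name": "step_arm", "arguments": {"targets": [[[0,0,0,0,0,-0.04],[0,0,0,0,0,-0.08],[0,0,0,0,0,-0.12],[0,0,0,0,0,-0.15],[0,0,0,0,0,-0.15],[0,0,0,0,0,-0.15]]]}}

```text
time: 10.0
tool_pos: [459.9, 124.0, 96.7]
tcp_rot: [180.0, -0.0, 57.2]
ft_force: [-9.2, -3.0, 21.8]
finger_gap: 12.2
grip_force: 108.8
```

```bash
python3 - <<'E'
from h import *
q=r.sense(); print(q['time'],q['tool_pos'],q['tcp_rot'],q['ft_force'],q['wrist_torque'],q['finger_gap'])
E
```

```text
10.0 [459.88166834 123.96722937  96.7235321 ] [ 1.79971034e+02 -1.44805178e-02  5.71699301e+01] [-9.18683335 -3.01508528 21.83323598] [-0.26443946  1.94810537  0.07057259] 12.164574644342581
```

Call:
{"name": "step_arm", "arguments": {"targets": [[[0,0,0,0,0,-0.04],[0,0,0,0,0,-0.07],[0,0,0,0,0,-0.07],[0,0,0,0,0,-0.07]]]}}

```text
time: 10.33
tool_pos: [459.7, 124.3, 96.7]
tcp_rot: [180.0, -0.0, 53.2]
ft_force: [-10.5, -1.7, 23.5]
finger_gap: 12.0
grip_force: 109.1
```

```bash
python3 - <<'E'
from h import *
q=r.sense(); print(q['time'],q['tool_pos'],q['tcp_rot'],q['ft_force'],q['wrist_torque'],q['finger_gap'])
s=snap('wrist','w4.png')
E
```

```text
10.3333 [459.7164196  124.2565609   96.73541652] [ 1.79997373e+02 -2.02231093e-02  5.32031672e+01] [-10.5280227   -1.69790206  23.53159275] [-0.05723565  2.14798334  0.49693868] 12.029356265449177
```

View pics/w4.png

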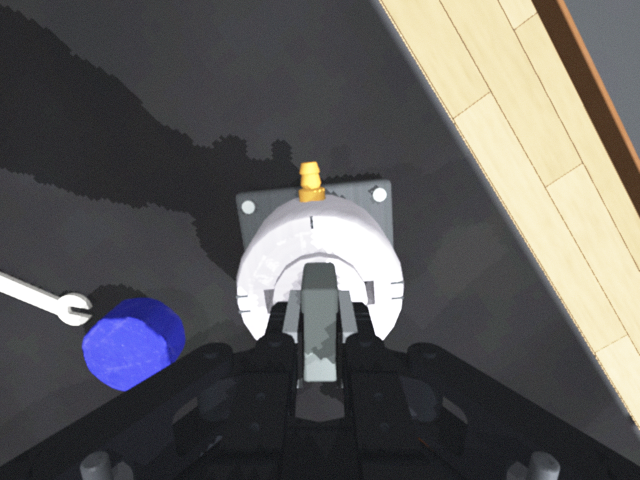

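The picture shows the rim flat on the collar, the bar in line with the single mark at (312,222) and the slots uncovered at the sides. Torque rose to 0.5 N m, so it's at the stop. I'll hold briefly and hand in.

Call:
{"name": "step_arm", "arguments": {"targets": [[[0,0,0,0,0,-0.01],[0,0,0,0,0,-0.01],[0,0,0,0,0,-0.01],[0,0,0,0,0,-0.01],[0,0,0,0,0,-0.01],[0,0,0,0,0,-0.01]]]}}

```text
time: 10.88
tool_pos: [459.7, 124.3, 96.7]
tcp_rot: [180.0, -0.0, 52.7]
ft_force: [-10.1, -0.7, 23.6]
finger_gap: 12.1
grip_force: 109.3
```

```bash
python3 - <<'E'
from h import *
q=r.sense(); print(q['tool_pos'],q['tcp_rot'],q['ft_force'],q['wrist_torque'])
print(r.hand_in())
E
```

```text
[459.68839001 124.28135658  96.74431425] [ 1.79997105e+02 -1.70432971e-02  5.26589313e+01] [-10.1140366   -0.68319351  23.62448554] [-0.02126544  2.15103063  0.77607256]
the job is handed in; nothing more can be done
None
```

I handed the job in at about 10.9 s with the plug still gripped, its rim down on the collar and turned about 96° clockwise to the stop; no verdict came back.

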